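Crack open a stuck varnish pot and hold the lid ajar

ROBOT

A 6-joint arm with a two-finger parallel gripper is mounted at the origin on the work surface. World frame = base frame: x ahead of the robot, y to its left, z up, the work surface at z = 0. Lengths are in m, angles in rad, forces in N, time in s.
With the tool pointing down it reaches from about 0.375 to 0.925 m from the base axis. Payload 5.7 kg.
Tool frame: the origin (TCP) lies on the centre line of the jaws, within the pads' length; the fingertips stand 25 mm ahead of it and the grasp point (between the pads) lies 6 mm ahead of it; x points along the fingers, z is the direction in which the jaws open and shut, and the axes are right-handed (so a half turn about x gives the same grasp; the last joint's range is limited). The gripper opens to 85 mm and grips with 20 to 120 N. Pads are 22 mm wide; open, the fingers measure 114 mm over their backs; the gripper's body (76 mm by 85 mm) begins 54 mm behind the grasp point. The pads swing forward as they close: fully open they stand 13 mm farther back than shut.
Start: joints at [-1.291, 0.359, 1.51, -0, 1.272, -0.115], TCP at [0.231, -0.554, 0.256] pointing down, gripper open.
Joint ranges: [-2.97, 2.97], [-1.01, 2.36], [0.21, 2.38], [-0.96, 4.11], [0.2, 2.71], [-2.98, 2.98]. Speed limits (rad/s): [2.39, 2.39, 3.14, 3.14, 3.14, 3.14].

INTERFACE

Orientations are given as a unit quaternion [w, x, y, z].
In Python, from workcell import robot, cams, ticket gives the robot as it stands. The module is installed in compiled form; this text tells all that it offers.
- The arm moves only by the tool move_arm, never from a script. Its argument "motion" is a list that holds one entry, the list of rows, each a list of 5 numbers: the shift along the tool's x, y, z normalised to -1 to 1, where 1 is 0.2 m, then the turn about the tool's x normalised to -1 to 1, where 1 is 0.08 rad, then the closure, from -1 (fully open) to 1 (shut), so that 0 is half open. A call has 1 to 12 rows; each row shifts and turns the pose as measured when the row begins, along the tool's axes as they then stand; what a row does not reach is not made up. A row lasts 1/12 s, in which the tool goes at most 41.7 mm and 7.16 degrees, less where a joint would pass 70% of its speed; a pose out of reach is approached as far as the arm can. A call with a number of a shift or a turn outside -1 to 1 is refused whole. A call with a gripper value outside its range is refused whole. The fingers move at their own pace and stop on an object; "force" is the grip in N (left out, the last holds). Time passes only in rows, so rows that do not move let the fingers close. It gives the time, the measured TCP pose, the force and the opening at its end, in the units of the state.
- robot.state(): the state, without advancing time (a new reading comes with each control period).
- cams.read_camera(name): name is "scene" or "top" or "wrist"; returns the picture (480x640x3 uint8, blue, green, red); there is no depth.
- cams.camera_params(name): a dict with "camera_matrix" (3x3 intrinsics, pixels), "xyz" and "rotation" of the camera in the world. Camera axes: x right, y down, z forward; pixel columns grow to the right and rows downward; lengths in m; the calibration is good to about 2 mm. A picture is of the moment at which its call begins: read the wrist's pose just before it. camera_params takes no time and is no camera call; for the wrist camera it gives the pose at the moment of the call.
- ticket.job_done(): hands the job in, once; it reports no verdict.
The state is a dict: "t": time; "joint_positions": joint angles; "joint_vel": joint speeds; "joint_efforts": joint torques, N m; "tool_pos": TCP position; "tcp_rot": TCP orientation; "wrist_force": force on the tool from outside, world axes, zero at the start; "torque": the same for the moment, N m; "opening": finger opening in m.
Only numpy, scipy, OpenCV 4.12 (cv2) and the standard library are available. Lean on these libraries where they do the work, as an engineer would, in place of code of your own. Each camera call takes 0.05 s, during which the arm holds its last target.

TASK

Undo the clamp on the varnish pot by turning it clockwise until it clicks right over and its arm is clear of the lid. Then pull the lid up by its handle until its sticky seal lets go, without letting it fly up to its stop, and finish holding the lid still by its handle about three centimetres open at the handle, so that the fumes can escape; do not let go of it. Leave everything else on the bench where it is.

Things in the scene. Friction and masses are not known exactly. Their poses are not given: they have to be found in the camera images.
- pot: Fixed steel varnish pot, 200 mm across. Origin: on the bench under its centre. z is up; its -x side is the lid's handle side, +x the hinge, -y carries the clamp. Its lid is an aluminium disc, 230 mm across, 12 mm thick, top 178 mm above the bench when shut.
- lid_handle (a point): Middle of the lid's handle: a dark round steel bar, 12 mm thick and 90 mm long, level, parallel to the pot's y axis, held by a 10 mm post at each end. Shut, it lies 85 mm to the pot's -x side of the centre; the bar's middle line is 40 mm above the lid's top (218 mm above the bench). The space under the bar is free. It moves with the lid.
- lid_hinge (a point): Point on the lid's hinge axis, which is level and parallel to the pot's y axis; 125 mm to the pot's +x side of the centre, 166 mm above the bench. Seen from here the shut handle bar is 210 mm to -x and 52 mm up.
- lid (a joint): Lid angle, rad: 0 shut, grows as the handle rises (0.1 is 21 mm at the handle), hard stop at 0.32. The lid (about 0.6 kg) sticks to its gasket: up to about 20 N upward at the handle to start it, then the seal lets go and the pull drops to some 11 N at 0.1, 4 to 6 N at 0.15 rad. It falls shut when released. The clamp, while on, blocks it after 2 mm.
- clamp_grip (a point): Centre of the clamp's grip bar, on its vertical turning axis: dark steel, 52 long, 14 wide, 26 mm tall, centre 225 mm above the bench, 140 mm to the pot's -y side of its centre. Its long side lies along the pot's y axis at the start; the point's y axis runs along the bar and turns with it. 36 mm below, a steel arm parallel to the bar reaches over the lid's edge and holds it down.
- clamp (a joint): Clamp angle, rad: 0 is on (arm over the lid), grows as the bar is turned clockwise seen from above, 1.25 is its end stop, fully off (arm clear of the lid). A spring detent resists with up to 0.2 N m, strongest near 0.22, pushes back until the middle (0.63) and past it clicks over and carries it on to 1.25.
- tin: plain closed metal tin, 70 mm across, 100 mm tall, standing beside the pot; origin: centre of its underside. Bystander
- spool: wooden spool standing on end, 90 mm across, 110 mm tall; origin: centre of its underside. Bystander
- brush: flat paint brush, 200 mm long, lying in front of the pot; origin: its middle, on the bench. Bystander
- hammer: hammer with wooden handle, 260 mm long, lying; origin: its middle, on the bench. Bystander
- chisel: wood chisel, 240 mm long, lying; origin: its middle, on the bench. Bystander
- hoop: black rubber hoop, 130 mm across, 28 mm tall, lying flat; origin: centre of its underside. Bystander
- billet: bundle of four wooden staves, 130 x 74 x 56 mm, lying; origin: centre of its underside. Bystander

How it is judged:
On the way, in this order (a step that is already met when the one before it is completed fails the run):
1. the clamp has clicked over and is clear of the lid, which is still shut (value of joint clamp above 1.05 rad and value of joint lid below 0.03 rad), for 0.2 s.
2. the lid's seal has been broken by the hand at its handle, with the clamp off (value of joint lid above 0.07 rad and value of joint clamp above 1.05 rad and contact force between the fingers and lid above 0.5 N and distance between the grasp point and lid_handle below 0.06 m), for 0.2 s.
At the end, for the whole second after the job is handed in: The lid stands still (under 0.05 rad/s) between 0.09 and 0.20 rad open (19 to 42 mm at the handle), carried by the fingers (over 1 N, grasp point within 60 mm of the handle's middle) and by no loose thing; the clamp is off (over 1.05 rad); no bystander is more than 30 mm from where it began (value of joint lid between 0.09 and 0.2 rad and velocity of joint lid between -0.05 and 0.05 rad/s and value of joint clamp above 1.05 rad and contact force between the fingers and lid above 1 N and distance between the grasp point and lid_handle below 0.06 m and contact force between lid and tin below 0.1 N and contact force between lid and spool below 0.1 N and contact force between lid and brush below 0.1 N and contact force between lid and hammer below 0.1 N and contact force between lid and chisel below 0.1 N and contact force between lid and hoop below 0.1 N and contact force between lid and billet below 0.1 N and distance of each of tin, spool, brush, hammer, chisel, hoop, billet from where it was at the start of the episode below 0.03 m); the arm keeps its last pose, push and grip.
It fails at once if the lid flies up to its stop (over 0.29 rad) (value of joint lid above 0.29 rad).
It fails at once if a bystander is moved by more than 30 mm (distance of any of tin, spool, brush, hammer, chisel, hoop, billet from where it was at the start of the episode above 0.03 m).
It also fails if it takes over 48 s, if anything falls off the work surface, if the arm or the gripper's body presses on something with over 40 N, if the wrist force passes 120 N, or if a joint passes its speed limit or range.

## Working session

There is one attempt and no reset: what is moved stays moved. The work goes in short steps, Python scripts to look and compute and a tool call to move; the robot and the scene stay as the last step left them, time stands still between calls to the robot, and variables do not carry over. Pictures are saved under pics/ and viewed, and the job is handed in when it is done.

Besides the shell and the picture viewer there is one more tool, called after "Request:" as name(argument=value, ...) on one line, values as JSON. move_arm: Moves the arm, as the interface text tells. Scaled input: -1 to 1 covers 0.2 m each way for a shift and 0.08 rad each way for a turn. Its arguments: {"type":"object","properties":{"motion":{"type":"array"},"force":{"type":"number"}},"required":["motion"]}

```bash
mkdir -p pics; python3 - <<'E'
from workcell import robot, cams, ticket
import cv2
s=robot.state();print(s)
for n in ["scene","top","wrist"]:
    p=cams.camera_params(n);print(n,p)
    cv2.imwrite(f"pics/{n}0.png",cams.read_camera(n))
E
```

```text
{'t': 0.0, 'joint_positions': array([-1.29109679e+00,  3.59500294e-01,  1.51143086e+00, -1.15901812e-05,
        1.27249622e+00, -1.15098733e-01]), 'joint_vel': array([ 1.20267558e-03, -1.31876317e-03, -1.62576290e-03,  7.40443841e-05,
       -1.61712033e-03, -1.18209737e-03]), 'joint_efforts': array([ 6.80097310e-04, -5.27602386e+01, -2.78620040e+01,  4.63780907e-05,
        1.29873111e-02,  2.14773991e-06]), 'tool_pos': array([ 0.2305878 , -0.55323787,  0.25545694]), 'tcp_rot': array([ 0.58785286,  0.39264543,  0.5888476 , -0.39181256]), 'wrist_force': array([-0.0983588 , -0.6799919 , -0.24083174]), 'torque': array([ 0.06012302, -0.03617436,  0.00117624]), 'opening': 0.08540405734418642}
scene {'camera_matrix': array([[568.4730905 ,   0.        , 315.12690683],
       [  0.        , 568.4730905 , 248.65247223],
       [  0.        ,   0.        ,   1.        ]]), 'xyz': array([ 0.29200113, -1.24825376,  1.1552623 ]), 'rotation': array([-0.4362358 ,  0.89605167, -0.07141772,  0.04110042])}
top {'camera_matrix': array([[487.84270529,   0.        , 319.88252556],
       [  0.        , 487.84270529, 241.35190912],
       [  0.        ,   0.        ,   1.        ]]), 'xyz': array([ 0.40538945, -0.00263811,  1.64075801]), 'rotation': array([-0.02537227,  0.71608632, -0.69693483,  0.02929972])}
wrist {'camera_matrix': array([[371.24936291,   0.        , 317.39819548],
       [  0.        , 371.24936291, 240.3743276 ],
       [  0.        ,   0.        ,   1.        ]]), 'xyz': array([ 0.30224205, -0.52347716,  0.3719592 ]), 'rotation': array([ 0.12773345,  0.82245716, -0.54764075, -0.08566207])}
```

View pics/scene0.png

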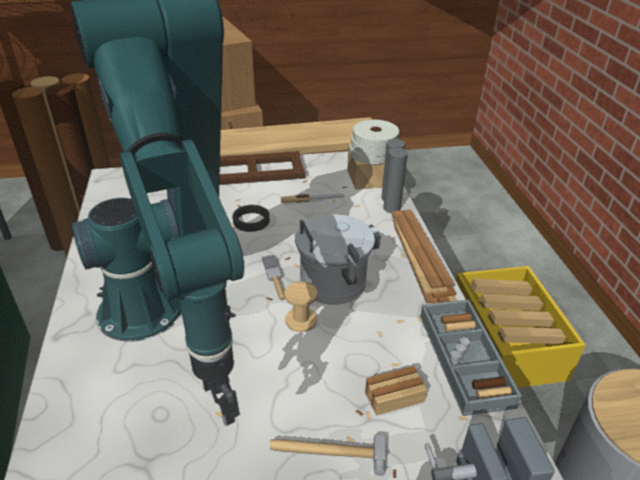

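View pics/top0.png

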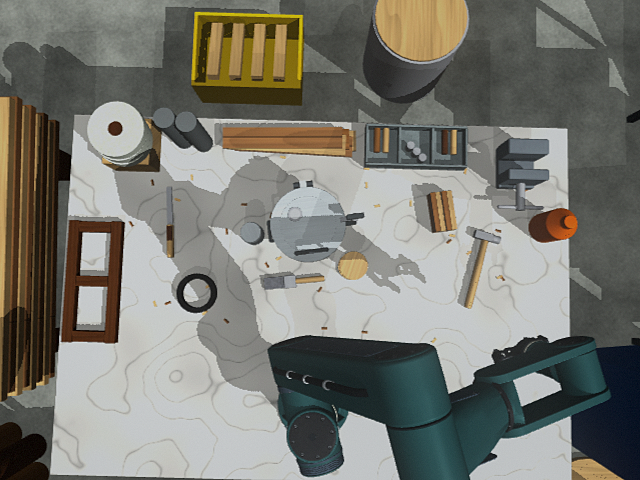

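View pics/wrist0.png

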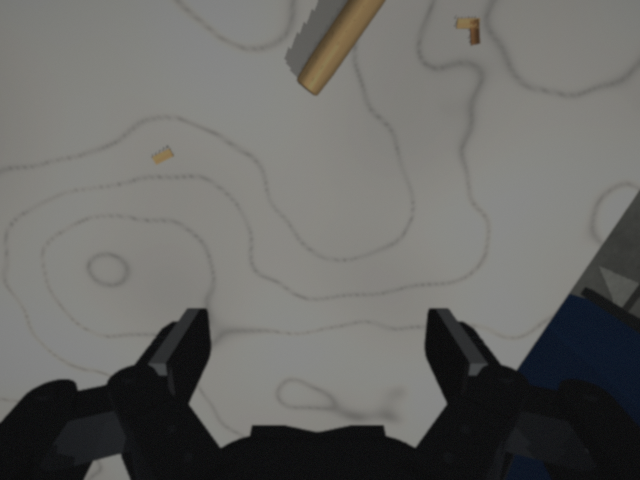

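The top view shows the pot near (307,221), handle bar near (311,250), clamp near (353,217) and hinge near (303,184). Next I zoom in on these.

```bash
python3 - <<'E'
import cv2
a=cv2.imread("pics/top0.png")[165:295,220:380];cv2.imwrite("pics/topz.png",cv2.resize(a,None,fx=5,fy=4.6,interpolation=cv2.INTER_CUBIC)[:598])
a=cv2.imread("pics/scene0.png")[200:310,280:400];cv2.imwrite("pics/scz.png",cv2.resize(a,None,fx=5,fy=5,interpolation=cv2.INTER_CUBIC))
E
```

```text
(no output)
```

View pics/topz.png

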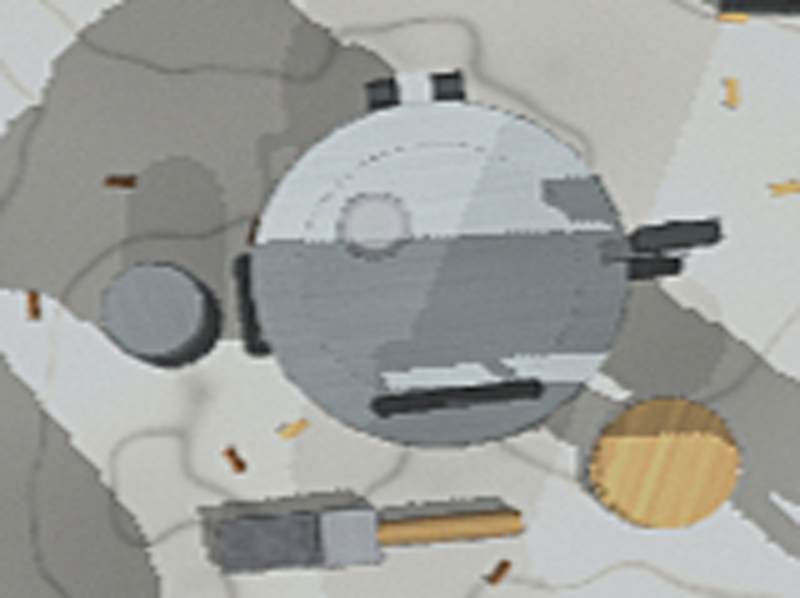

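View pics/scz.png

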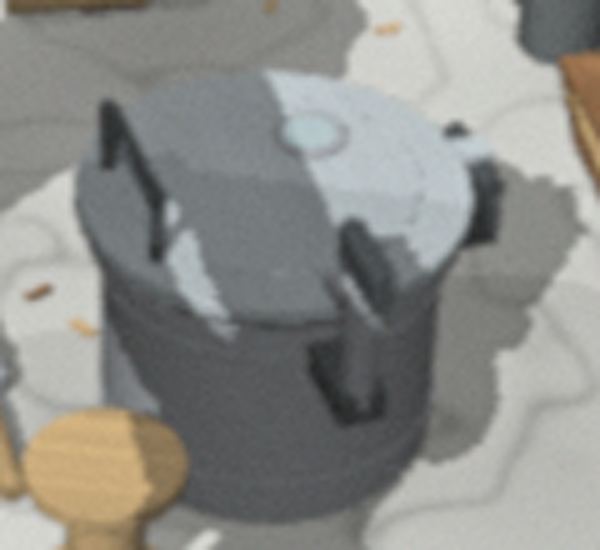

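```bash
cat > h.py <<'E'
import numpy as np
from scipy.spatial.transform import Rotation as R
from workcell import robot,cams
def rot(q): return R.from_quat([q[1],q[2],q[3],q[0]])
def ray(n,uv,p=None):
    p=p or cams.camera_params(n)
    d=np.linalg.inv(p["camera_matrix"])@[uv[0],uv[1],1]; return p["xyz"],rot(p["rotation"]).apply(d/np.linalg.norm(d))
def atz(n,uv,z,p=None):
    o,d=ray(n,uv,p); return o+d*(z-o[2])/d[2]
def tri(rs):
    A=np.zeros((3,3));b=np.zeros(3)
    for o,d in rs:
        M=np.eye(3)-np.outer(d,d);A+=M;b+=M@o
    x=np.linalg.solve(A,b); return x,[np.linalg.norm((np.eye(3)-np.outer(d,d))@(x-o)) for o,d in rs]
def proj(n,X,p=None):
    p=p or cams.camera_params(n)
    c=rot(p["rotation"]).inv().apply(np.asarray(X)-p["xyz"]); k=p["camera_matrix"]@c.T if c.ndim==1 else (p["camera_matrix"]@c.T)
    return (k[:2]/k[2]).T
E
python3 - <<'E'
from h import *
np.set_printoptions(precision=4,suppress=True)
T=lambda x,y:(220+x/5-.4,165+y/4.6-.4)
S=lambda x,y:(280+x/5-.4,200+y/5-.4)
print("rotscene",rot(cams.camera_params("scene")["rotation"]).as_matrix())
for nm,t,s,z in [("hL",T(378,405),S(110,112),.218),("hR",T(540,390),S(156,200),.218),
  ("cC",T(677,235),S(367,263),.230),("lidc",T(440,270),S(275,200),.178)]:
    print(nm,atz("top",t,z),atz("scene",s,z),tri([ray("top",t),ray("scene",s)]))
for nm,t,z in [("cl1",T(634,240),.238),("cl2",T(720,230),.238),("tin",T(158,312),.1),("spool",T(668,462),.11),("hinge",T(415,90),.17)]:
    print(nm,atz("top",t,z))
E
```

```text
rotscene [[ 0.9864 -0.0921  0.136 ]
 [-0.1638 -0.6092  0.7759]
 [ 0.0113 -0.7877 -0.616 ]]
hL [0.4807 0.0621 0.218 ] [0.481  0.0595 0.218 ] (array([0.4811, 0.0621, 0.2161]), [np.float64(0.00026773290882101456), np.float64(0.0002677329088211953)])
hR [ 0.4928 -0.0322  0.218 ] [ 0.4938 -0.0264  0.218 ] (array([ 0.4927, -0.0322,  0.2225]), [np.float64(0.00012193355105319125), np.float64(0.00012193355105323454)])
cC [ 0.5926 -0.1093  0.23  ] [ 0.592  -0.1126  0.23  ] (array([ 0.5929, -0.1095,  0.2274]), [np.float64(2.7990994122337426e-05), np.float64(2.7990994122195125e-05)])
lidc [0.5724 0.0292 0.178 ] [0.5695 0.0157 0.178 ] (array([0.5731, 0.0296, 0.1673]), [np.float64(0.0005688215300788186), np.float64(0.0005688215300788712)])
cl1 [ 0.5877 -0.0838  0.238 ]
cl2 [ 0.5954 -0.1335  0.238 ]
tin [0.5473 0.2088 0.1   ]
spool [ 0.4525 -0.116   0.11  ]
hinge [0.6929 0.0481 0.17  ]
```

```bash
cat >> h.py <<'E'
def toward(goal,yawz=None):
    """shift in tool axes (units of 0.2m) to TCP goal, and turn about tool x so tool z lies at yawz"""
    s=robot.state(); r=rot(s["tcp_rot"]); M=r.as_matrix()
    sh=r.inv().apply(np.asarray(goal)-s["tool_pos"])
    yz=np.arctan2(M[1,2],M[0,2])
    print("t",round(s["t"],2),"pos",s["tool_pos"].round(4),"yawz",yz.round(3),"tilt",M[:,0].round(3),"q6",s["joint_positions"].round(3),"open",round(s["opening"],4),"F",s["wrist_force"].round(1),"T",s["torque"].round(2))
    print("axes y",M[:,1].round(3),"z",M[:,2].round(3))
    print("shift m",sh.round(4),"units",(sh/.2).round(3))
    if yawz is not None:
        d=-(yawz-yz)  # turn about down axis
        for k in (-1,0,1):
            print("turn",round(d+k*np.pi,3),"rows",round((d+k*np.pi)/.08,2))
E
python3 - <<'E'
from h import *
toward([.591,-.111,.36],.14)
E
```

```text
t 0.15 pos [ 0.2306 -0.5534  0.2556] yawz -1.176 tilt [-0.     0.001 -1.   ] q6 [-1.291  0.359  1.511  0.     1.273 -0.115] open 0.0856 F [ 0.9  0.3 -0. ] T [-0.    0.03 -0.01]
axes y [0.923 0.385 0.   ] z [ 0.385 -0.923 -0.001]
shift m [-0.1039  0.5028 -0.2699] units [-0.519  2.514 -1.349]
turn -4.458 rows -55.72
turn -1.316 rows -16.45
turn 1.826 rows 22.82
```

Request:
move_arm(motion=[[[-0.1,0,0,0,-1],[-0.1,0.1,-0.05,0,-1],[-0.1,0.17,-0.09,0,-1],[-0.1,0.17,-0.09,0,-1],[-0.1,0.17,-0.09,0,-1],[0,0.17,-0.09,0,-1],[0,0.17,-0.09,0,-1],[0,0.17,-0.09,0,-1],[0,0.17,-0.09,0,-1],[0,0.17,-0.09,0,-1],[0,0.17,-0.09,0,-1],[0,0.17,-0.09,0,-1]]])

```text
t: 1.15
tool_pos: [0.4948, -0.234, 0.3571]
tcp_rot: [0.584, 0.397, 0.587, -0.395]
wrist_force: [1.0, -0.3, -0.7]
opening: 0.0857
```

```bash
python3 - <<'E'
from h import *
toward([.52,-.111,.36],.14)
E
```

```text
t 1.15 pos [ 0.4948 -0.234   0.3571] yawz -1.189 tilt [-0.002  0.004 -1.   ] q6 [-0.57   0.207  1.475  0.003  1.463  0.62 ] open 0.0857 F [ 1.  -0.3 -0.7] T [-0.03  0.05 -0.01]
axes y [0.928 0.372 0.   ] z [ 0.372 -0.928 -0.004]
shift m [-0.0024  0.0691 -0.1048] units [-0.012  0.346 -0.524]
turn -4.471 rows -55.89
turn -1.329 rows -16.62
turn 1.812 rows 22.65
```

Request:
move_arm(motion=[[[0,0.1,-0.1,-1,-1],[0,0.1,-0.1,-1,-1],[0,0.05,-0.1,-1,-1],[0,0,0,-1,-1],[0,0,0,-1,-1],[0,0,0,-1,-1],[0,0,0,-1,-1],[0,0,0,-1,-1],[0,0,0,-1,-1],[0,0,0,-1,-1],[0,0,0,-1,-1],[0,0,0,-1,-1]]])

```text
t: 2.15
tool_pos: [0.5166, -0.1434, 0.3534]
tcp_rot: [0.702, 0.064, 0.707, -0.057]
wrist_force: [0.2, 0.3, 0.2]
opening: 0.0857
```

```bash
python3 - <<'E'
from h import *
toward([.56,-.115,.36],.14)
E
```

```text
t 2.15 pos [ 0.5166 -0.1434  0.3534] yawz -0.171 tilt [-0.007  0.011 -1.   ] q6 [-0.405  0.195  1.499  0.008  1.457 -0.234] open 0.0857 F [0.2 0.3 0.2] T [ 0.02  0.04 -0.04]
axes y [0.17  0.985 0.01 ] z [ 0.985 -0.17  -0.008]
shift m [-0.0066  0.0355  0.0379] units [-0.033  0.177  0.19 ]
turn -3.453 rows -43.16
turn -0.311 rows -3.89
turn 2.831 rows 35.38
```

Request:
move_arm(motion=[[[0,0.08,0.1,-1,-1],[0,0.05,0.1,-1,-1],[0,0,0,-1,-1],[0,0,0,-0.9,-1],[0,0,0,0,-1]]])

```text
t: 2.57
tool_pos: [0.5602, -0.1217, 0.3516]
tcp_rot: [0.702, -0.052, 0.708, 0.061]
wrist_force: [0.1, -0.3, 0.2]
opening: 0.0855
```

```bash
python3 - <<'E'
from h import *
import cv2
toward([.591,-.111,.36],.14)
p=cams.camera_params("wrist");print(p["xyz"],p["rotation"])
import pickle
im=cams.read_camera("wrist");cv2.imwrite("pics/w1.png",im);pickle.dump(p,open("w1.pkl","wb"))
E
```

```text
t 2.57 pos [ 0.5602 -0.1217  0.3516] yawz 0.159 tilt [-0.01   0.012 -1.   ] q6 [-0.339  0.256  1.424  0.008  1.476 -0.499] open 0.0855 F [ 0.1 -0.3  0.2] T [ 0.02 -0.05  0.02]
axes y [-0.159  0.987  0.013] z [ 0.987  0.159 -0.008]
shift m [-0.0086  0.0058  0.032 ] units [-0.043  0.029  0.16 ]
turn -3.122 rows -39.03
turn 0.019 rows 0.24
turn 3.161 rows 39.51
[ 0.54896626 -0.04627406  0.46904178] [0.14719647 0.98584861 0.07985794 0.0076435 ]
```

View pics/w1.png

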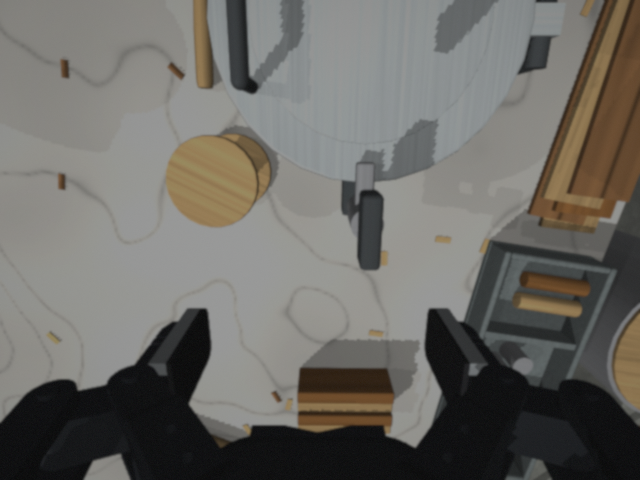

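The clamp bar spans (371,192)–(370,268) in the wrist view, and the handle's near end is at (244,88).

```bash
python3 - <<'E'
from h import *
import pickle
p=pickle.load(open("w1.pkl","rb"))
np.set_printoptions(precision=4,suppress=True)
for uv,z in [((371,193),.238),((370,268),.238),((370.5,230),.238),((244,88),.22),((233,0),.224)]: print(atz("wrist",uv,z,p))
T=lambda x,y:(220+x/5-.4,165+y/4.6-.4)
S=lambda x,y:(280+x/5-.4,200+y/5-.4)
print(tri([ray("top",T(677,235)),ray("scene",S(367,263)),ray("wrist",(370.5,230),p)]))
print(tri([ray("top",T(540,390)),ray("scene",S(156,200)),ray("wrist",(244,87),p)]))
E
```

```text
[ 0.5864 -0.0801  0.238 ]
[ 0.5959 -0.1294  0.238 ]
[ 0.5909 -0.1036  0.238 ]
[ 0.4979 -0.0308  0.22  ]
[0.4876 0.015  0.224 ]
(array([ 0.5932, -0.1081,  0.2259]), [np.float64(0.0015256971357031496), np.float64(0.00030110118694827426), np.float64(0.001395242399494684)])
(array([ 0.4945, -0.0308,  0.2201]), [np.float64(0.0023015352890950642), np.float64(0.0017304420721357039), np.float64(0.003331154898695486)])
```

```bash
python3 - <<'E'
from h import *
toward([.592,-.107,.29],.165)
E
```

```text
t 2.62 pos [ 0.56   -0.1217  0.3515] yawz 0.156 tilt [-0.01   0.012 -1.   ] q6 [-0.339  0.256  1.424  0.008  1.476 -0.496] open 0.0855 F [0.3 0.4 0.1] T [-0.02 -0.03  0.03]
axes y [-0.155  0.988  0.014] z [ 0.988  0.155 -0.008]
shift m [0.0614 0.0088 0.0344] units [0.307 0.044 0.172]
turn -3.151 rows -39.39
turn -0.009 rows -0.12
turn 3.132 rows 39.15
```

Request:
move_arm(motion=[[[0.1,0.022,0.09,-0.1,-1],[0.1,0.022,0.08,0,-1],[0.1,0,0,0,-1],[0,0,0,0,-1]]])

```text
t: 2.95
tool_pos: [0.5925, -0.1075, 0.2911]
tcp_rot: [0.703, -0.05, 0.707, 0.057]
wrist_force: [-0.8, 0.9, -1.1]
opening: 0.0849
```

```bash
python3 - <<'E'
from h import *
import cv2,pickle
toward([.592,-.107,.232],.165)
p=cams.camera_params("wrist")
im=cams.read_camera("wrist");cv2.imwrite("pics/w2.png",im);pickle.dump(p,open("w2.pkl","wb"))
E
```

```text
t 2.95 pos [ 0.5925 -0.1075  0.2911] yawz 0.152 tilt [-0.007  0.01  -1.   ] q6 [-0.299  0.338  1.453  0.008  1.361 -0.452] open 0.0849 F [-0.8  0.9 -1.1] T [-0.02  0.02 -0.04]
axes y [-0.151  0.988  0.011] z [ 0.988  0.151 -0.006]
shift m [ 0.0591 -0.0001 -0.0001] units [ 0.295 -0.001 -0.   ]
turn -3.155 rows -39.43
turn -0.013 rows -0.16
turn 3.128 rows 39.11
```

View pics/w2.png

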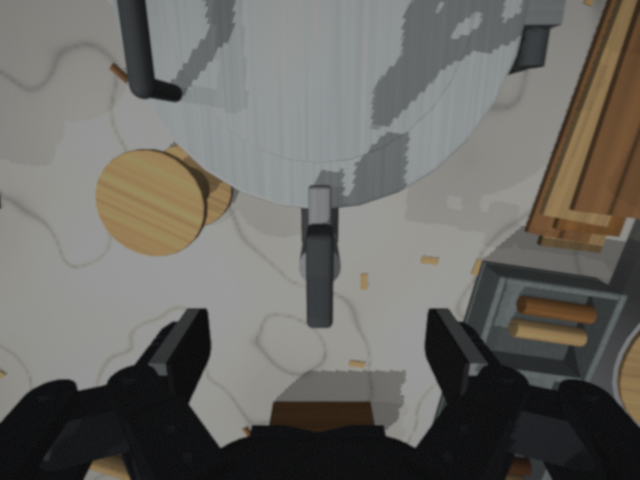

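The bar spans (319,226)–(319,327), centred between the fingers and parallel to them. I'll check its y position and height from the two wrist views.

```bash
python3 - <<'E'
from h import *
import pickle
p=pickle.load(open("w1.pkl","rb"));q=pickle.load(open("w2.pkl","rb"))
for a,b in [((371,193),(319,226)),((370,268),(319,326))]:
  print(tri([ray("wrist",a,p),ray("wrist",b,q)]),atz("wrist",b,.238,q))
E
```

```text
(array([ 0.58938216, -0.08265052,  0.21654293]), [np.float64(0.0007365628639981145), np.float64(0.000736562863997999)]) [ 0.58805409 -0.0764584   0.238     ]
(array([ 0.59625386, -0.12992213,  0.23664227]), [np.float64(0.00013050837383297263), np.float64(0.00013050837383319874)]) [ 0.59624787 -0.12922938  0.238     ]
```

Request:
move_arm(motion=[[[0.1,0.015,0,0,-1],[0.1,0,0,0,-1],[0.1,0,0,0,-1],[0,0,0,0,-1],[0,0,0,0,1],[0,0,0,0,1],[0,0,0,0,1],[0,0,0,0,1],[0,0,0,0,1],[0,0,0,0,1],[0,0,0,0,1],[0,0,0,0,1]]], force=60)

```text
t: 4.0
tool_pos: [0.593, -0.1084, 0.2459]
tcp_rot: [0.707, -0.049, 0.704, 0.051]
wrist_force: [1.6, -0.4, -6.5]
opening: 0.0123
```

```bash
python3 - <<'E'
from h import *
import cv2,pickle
toward([.592,-.104,.232],.165)
im=cams.read_camera("wrist");cv2.imwrite("pics/w3.png",im)
E
```

```text
t 4.0 pos [ 0.593  -0.1084  0.2459] yawz 0.142 tilt [ 0.003  0.003 -1.   ] q6 [-0.298  0.371  1.519  0.004  1.249 -0.441] open 0.0123 F [ 1.6 -0.4 -6.5] T [ 0.07 -0.42  0.16]
axes y [-0.142  0.99   0.002] z [0.99  0.142 0.004]
shift m [ 0.0139  0.0045 -0.0004] units [ 0.069  0.022 -0.002]
turn -3.165 rows -39.56
turn -0.023 rows -0.29
turn 3.119 rows 38.98
```

View pics/w3.png

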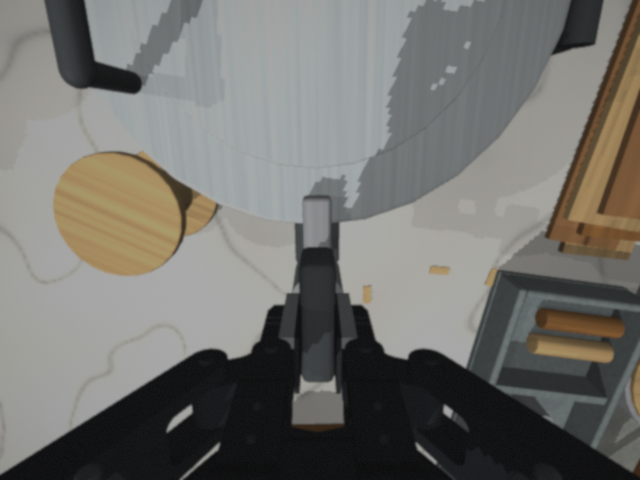

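Grip is shallow (TCP 0.246). I'll reopen, go lower and re-grip.

Request:
move_arm(motion=[[[0,0,0,0,0],[0,0,0,0,0],[0,0,0,0,0],[0.04,0.012,0,0,0],[0.03,0.01,0,0,0],[0,0,0,0,0]]])

```text
t: 4.55
tool_pos: [0.594, -0.1038, 0.2323]
tcp_rot: [0.708, -0.049, 0.703, 0.051]
wrist_force: [0.3, 0.3, -1.2]
opening: 0.0429
```

```bash
python3 - <<'E'
from h import *
toward([.592,-.105,.232],.165)
E
```

```text
t 4.55 pos [ 0.594  -0.1038  0.2323] yawz 0.142 tilt [ 0.007  0.002 -1.   ] q6 [-0.29   0.382  1.538  0.004  1.216 -0.433] open 0.0429 F [ 0.3  0.3 -1.2] T [ 0.   -0.04 -0.03]
axes y [-0.141  0.99   0.001] z [0.99  0.141 0.007]
shift m [ 0.0002 -0.0009 -0.0021] units [ 0.001 -0.005 -0.011]
turn -3.165 rows -39.56
turn -0.023 rows -0.29
turn 3.118 rows 38.98
```

Request:
move_arm(motion=[[[0,0,0,0,1],[0,0,0,0,1],[0,0,0,0,1],[0,0,0,0,1],[0,0,0,0,1],[0,0,0,0.5,1],[0,0,0,0.8,1],[0,0,0,1,1],[0,0,0,1,1],[0,0,0,1,1],[0,0,0,1,1]]])

```text
t: 5.47
tool_pos: [0.5936, -0.1036, 0.2319]
tcp_rot: [0.701, 0.105, 0.698, -0.104]
wrist_force: [0.7, -0.7, 0.4]
opening: 0.0196
```

```bash
python3 - <<'E'
from h import *
toward([.592,-.105,.232],-1.1)
E
```

```text
t 5.47 pos [ 0.5936 -0.1036  0.2319] yawz -0.296 tilt [ 0.005  0.002 -1.   ] q6 [-0.289  0.382  1.538  0.003  1.217  0.006] open 0.0196 F [ 0.7 -0.7  0.4] T [0.02 0.05 0.15]
axes y [0.292 0.956 0.003] z [ 0.956 -0.292  0.005]
shift m [-0.0001 -0.0018 -0.0012] units [-0.    -0.009 -0.006]
turn -2.338 rows -29.22
turn 0.804 rows 10.05
turn 3.945 rows 49.32
```

```bash
python3 - <<'E'
from h import *
import cv2
im=cams.read_camera("wrist");cv2.imwrite("pics/w4.png",im)
E
```

```text
(no output)
```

View pics/w4.png

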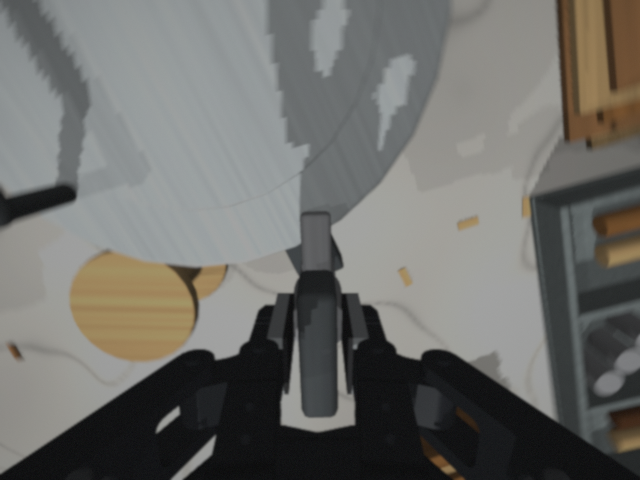

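The bar follows the fingers (arm tip at (316,215), still parallel). I'll keep turning.

Request:
move_arm(motion=[[[0,0,0,0,1],[0,0,0,1,1],[0,0,0,1,1],[0,0,0,1,1],[0,0,0,1,1],[0,0,0,1,1],[0,0,0,1,1],[0,0,0,1,1],[0,0,0,1,1],[0,0,0,1,1],[0,0,0,1,1],[0,0,0,0.5,1]]])

```text
t: 6.52
tool_pos: [0.5958, -0.1055, 0.232]
tcp_rot: [0.596, 0.387, 0.59, -0.384]
wrist_force: [0.7, 0.1, -0.4]
opening: 0.0196
```

```bash
python3 - <<'E'
from h import *
import cv2
toward([.592,-.105,.232],-1.1)
im=cams.read_camera("wrist");cv2.imwrite("pics/w5.png",im)
E
```

```text
t 6.52 pos [ 0.5958 -0.1055  0.232 ] yawz -1.153 tilt [ 0.009 -0.001 -1.   ] q6 [-0.29   0.384  1.536  0.002  1.213  0.861] open 0.0196 F [ 0.7  0.1 -0.4] T [0.08 0.05 0.63]
axes y [0.914 0.406 0.008] z [ 0.406 -0.914  0.004]
shift m [-0.0001 -0.0032 -0.002 ] units [-0.    -0.016 -0.01 ]
turn -3.194 rows -39.93
turn -0.053 rows -0.66
turn 3.089 rows 38.61
```

View pics/w5.png

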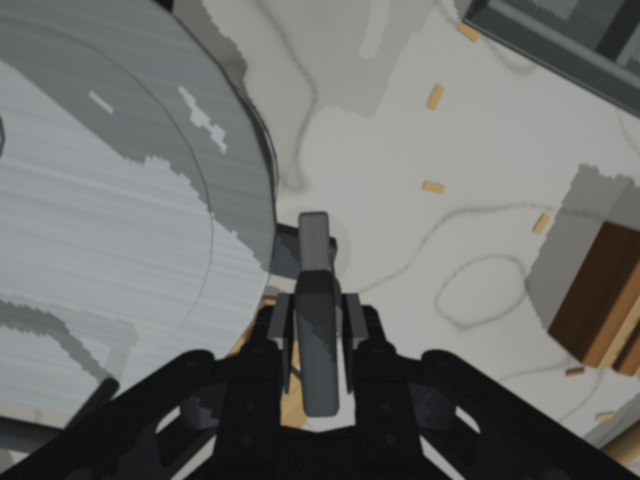

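The clamp arm now lies clear of the lid, at (314,215) with the lid edge at x≈275. Torque of 0.63 N·m shows it is on its stop. I'll release and rise.

Request:
move_arm(motion=[[[0,0,0,-0.3,0],[0,0,0,0,-0.3],[0,0,0,0,-0.3],[0,0,0,0,-0.3],[-0.1,0,0,0,-0.3],[-0.15,0,0,0,-0.3],[-0.15,0,0,-1,-0.3],[-0.15,0,0,-1,-1],[0,0,0,-1,-1],[0,0,0,-1,-1],[0,0,0,-1,-1],[0,0,0,-1,-1]]])

```text
t: 7.57
tool_pos: [0.5945, -0.1049, 0.3476]
tcp_rot: [0.677, 0.214, 0.671, -0.212]
wrist_force: [-0.6, 0.7, -0.6]
opening: 0.0854
```

Request:
move_arm(motion=[[[0,0,0,-1,-1],[0,0,0,-1,-1],[0,0,0,-1,-1],[0,0,0,-1,-1],[0,0,0,-1,-1],[0,0,0,-1,-1],[0,0,0,-1,-1],[0,0,0,-1,-1],[0,0,0,0,-1]]])

```text
t: 8.32
tool_pos: [0.5948, -0.1045, 0.3493]
tcp_rot: [0.711, -0.026, 0.702, 0.026]
wrist_force: [0.2, -0.4, 0.7]
opening: 0.0855
```

```bash
python3 - <<'E'
from h import *
import cv2
toward([.488,.014,.33],.155)
im=cams.read_camera("top");cv2.imwrite("pics/t6.png",im)
im=cams.read_camera("scene");cv2.imwrite("pics/s6.png",im)
E
```

```text
t 8.32 pos [ 0.5948 -0.1045  0.3493] yawz 0.073 tilt [ 0.012  0.001 -1.   ] q6 [-0.291  0.291  1.379  0.004  1.459 -0.364] open 0.0855 F [ 0.2 -0.4  0.7] T [-0.03  0.03 -0.01]
axes y [-0.073  0.997 -0.   ] z [0.997 0.073 0.012]
shift m [ 0.0181  0.126  -0.0981] units [ 0.09  0.63 -0.49]
turn -3.224 rows -40.29
turn -0.082 rows -1.02
turn 3.06 rows 38.25
```

View pics/s6.png

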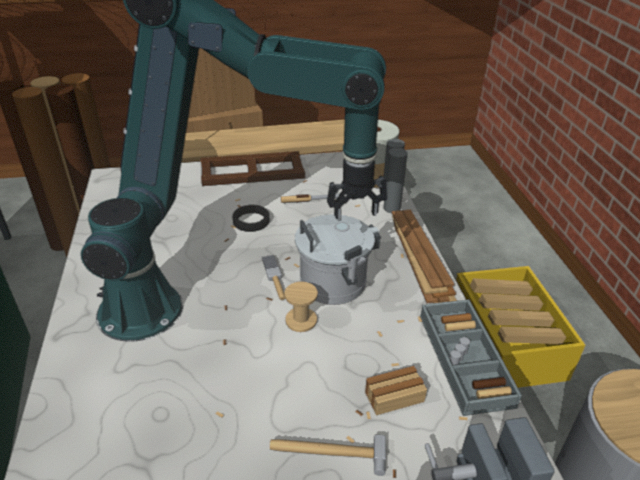

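Request:
move_arm(motion=[[[0,0.1,-0.1,-1,-1],[0,0.1,-0.15,0,-1],[0,0,-0.15,0,-1],[0,0,-0.15,0,-1],[0,0,0,0,-1]]])

```text
t: 8.83
tool_pos: [0.4787, -0.0777, 0.3459]
tcp_rot: [0.71, -0.049, 0.701, 0.05]
wrist_force: [-0.3, 0.2, -0.3]
opening: 0.0855
```

```bash
python3 - <<'E'
from h import *
import cv2,pickle
toward([.488,.014,.33],.155)
p=cams.camera_params("wrist")
im=cams.read_camera("wrist");cv2.imwrite("pics/w7.png",im);pickle.dump(p,open("w7.pkl","wb"))
E
```

```text
t 8.83 pos [ 0.4787 -0.0777  0.3459] yawz 0.141 tilt [ 0.012  0.001 -1.   ] q6 [-0.307  0.108  1.624  0.005  1.398 -0.448] open 0.0855 F [-0.3  0.2 -0.3] T [ 0.01  0.05 -0.01]
axes y [-0.14  0.99 -0.  ] z [0.99  0.14  0.012]
shift m [0.0162 0.0895 0.0219] units [0.081 0.447 0.109]
turn -3.156 rows -39.45
turn -0.014 rows -0.18
turn 3.127 rows 39.09
```

View pics/w7.png

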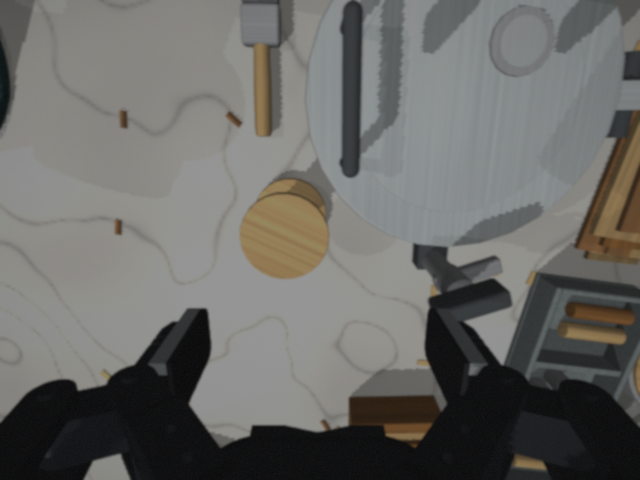

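The handle spans (352,5)–(350,173), the clamp stays off at about (470,290).

```bash
python3 - <<'E'
from h import *
import pickle
q=pickle.load(open("w7.pkl","rb"))
for b in [(352.5,7),(349,172),(351,89)]:
  print(atz("wrist",b,.218,q))
E
```

```text
[0.48022397 0.06470629 0.218     ]
[ 0.49393799 -0.02850377  0.218     ]
[0.48675331 0.0213357  0.218     ]
```

Request:
move_arm(motion=[[[0,0.1,0.03,-0.1,-1],[0,0.12,0.04,0,-1],[0,0.12,0.02,0,-1],[0,0.06,0,0,-1],[0,0,0,0,-1]]])

```text
t: 9.3
tool_pos: [0.4933, 0.0053, 0.3485]
tcp_rot: [0.714, -0.048, 0.697, 0.047]
wrist_force: [-0.1, 0.5, 0.4]
opening: 0.0852
```

```bash
python3 - <<'E'
from h import *
import cv2,pickle
toward([.488,.014,.224],.155)
p=cams.camera_params("wrist")
im=cams.read_camera("wrist");cv2.imwrite("pics/w8.png",im);pickle.dump(p,open("w8.pkl","wb"))
E
```

```text
t 9.3 pos [0.4933 0.0053 0.3485] yawz 0.135 tilt [ 0.024  0.    -1.   ] q6 [-0.132  0.113  1.612  0.003  1.393 -0.267] open 0.0852 F [-0.1  0.5  0.4] T [-0.02  0.   -0.01]
axes y [-0.135  0.991 -0.003] z [0.991 0.135 0.023]
shift m [ 0.1244  0.0097 -0.007 ] units [ 0.622  0.049 -0.035]
turn -3.161 rows -39.52
turn -0.02 rows -0.25
turn 3.122 rows 39.02
```

View pics/w8.png

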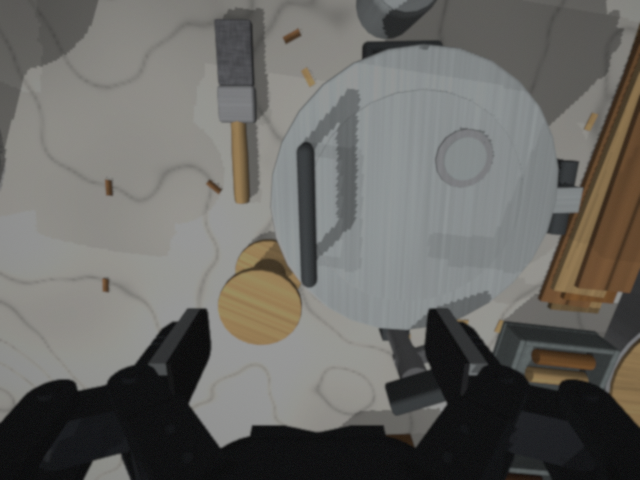

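Handle is now at (305,148)–(309,282).

```bash
python3 - <<'E'
from h import *
import pickle
p=pickle.load(open("w7.pkl","rb"));q=pickle.load(open("w8.pkl","rb"))
for a,b in [((352.5,7),(305,148)),((349,172),(309,281)),((351,89),(307,214.5))]:
  print(tri([ray("wrist",a,p),ray("wrist",b,q)]),atz("wrist",b,.22,q))
toward([.487,.017,.29],.142)
E
```

```text
(array([0.48009247, 0.06519473, 0.21631955]), [np.float64(0.00023078680969160637), np.float64(0.0002307868096915856)]) [0.47986538 0.0654876  0.22      ]
(array([ 0.49458806, -0.02902753,  0.21362276]), [np.float64(0.00015495464931459412), np.float64(0.00015495464931467417)]) [ 0.49436368 -0.02623045  0.22      ]
(array([0.48682092, 0.02144476, 0.21684695]), [np.float64(2.94851576173212e-05), np.float64(2.948515761723989e-05)]) [0.48670406 0.02222524 0.22      ]
t 9.35 pos [0.4936 0.0044 0.3486] yawz 0.135 tilt [ 0.024 -0.    -1.   ] q6 [-0.133  0.113  1.612  0.003  1.393 -0.269] open 0.0857 F [ 0.4  0.4 -0.1] T [ 0.    0.03 -0.  ]
axes y [-0.135  0.991 -0.004] z [0.991 0.135 0.024]
shift m [ 0.0584  0.0136 -0.0062] units [ 0.292  0.068 -0.031]
turn -3.148 rows -39.35
turn -0.007 rows -0.08
turn 3.135 rows 39.19
```

Request:
move_arm(motion=[[[0.1,0.04,-0.02,-0.2,-1],[0.15,0.03,-0.015,0,-1],[0.15,0,0,0,-1],[0,0,0,0,-0.3],[0,0,0,0,-0.3],[0,0,0,0,-0.3]]])

```text
t: 9.85
tool_pos: [0.4937, 0.0131, 0.2693]
tcp_rot: [0.717, -0.054, 0.694, 0.05]
wrist_force: [0.8, 0.3, 0.2]
opening: 0.0556
```

```bash
python3 - <<'E'
from h import *
import cv2,pickle
toward([.487,.019,.224],.155)
im=cams.read_camera("wrist");cv2.imwrite("pics/w9.png",im)
E
```

```text
t 9.85 pos [0.4937 0.0131 0.2693] yawz 0.147 tilt [ 0.033 -0.004 -0.999] q6 [-0.113  0.176  1.738 -0.     1.195 -0.26 ] open 0.0556 F [0.8 0.3 0.2] T [-0.02 -0.01  0.06]
axes y [-0.146  0.989 -0.009] z [0.989 0.147 0.032]
shift m [ 0.0451  0.0072 -0.0072] units [ 0.225  0.036 -0.036]
turn -3.149 rows -39.37
turn -0.008 rows -0.1
turn 3.134 rows 39.17
```

View pics/w9.png

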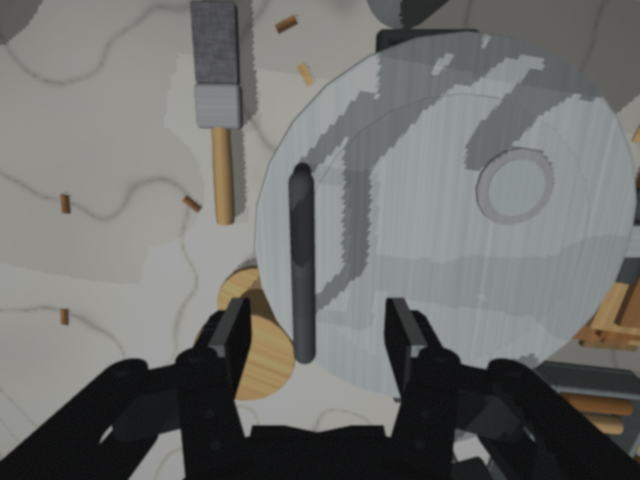

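The bar, x≈303, sits left of the jaws' centre at about 318, which agrees with the 7 mm correction.

Request:
move_arm(motion=[[[0,0.03,-0.035,-0.1,-0.3],[0.06,0.015,-0.015,0,-0.3],[0.06,0,-0.005,0,-0.3],[0.05,0,0,0,-0.3],[0.05,0,0,0,-0.3],[0,0,0,0,-0.3]]])

```text
t: 10.4
tool_pos: [0.4882, 0.0194, 0.2328]
tcp_rot: [0.723, -0.058, 0.687, 0.051]
wrist_force: [0.4, -0.7, 0.8]
opening: 0.0555
```

```bash
python3 - <<'E'
from h import *
import cv2,pickle
toward([.487,.019,.224],.155)
im=cams.read_camera("wrist");cv2.imwrite("pics/w10.png",im)
E
```

```text
t 10.4 pos [0.4882 0.0194 0.2328] yawz 0.155 tilt [ 0.051 -0.006 -0.999] q6 [-1.010e-01  1.990e-01  1.810e+00 -1.000e-03  1.082e+00 -2.550e-01] open 0.0555 F [ 0.4 -0.7  0.8] T [ 0.02  0.07 -0.03]
axes y [-0.154  0.988 -0.014] z [0.987 0.154 0.049]
shift m [ 0.0087 -0.0001 -0.0017] units [ 0.043 -0.001 -0.008]
turn -3.142 rows -39.27
turn -0.0 rows -0.0
turn 3.141 rows 39.27
```

View pics/w10.png

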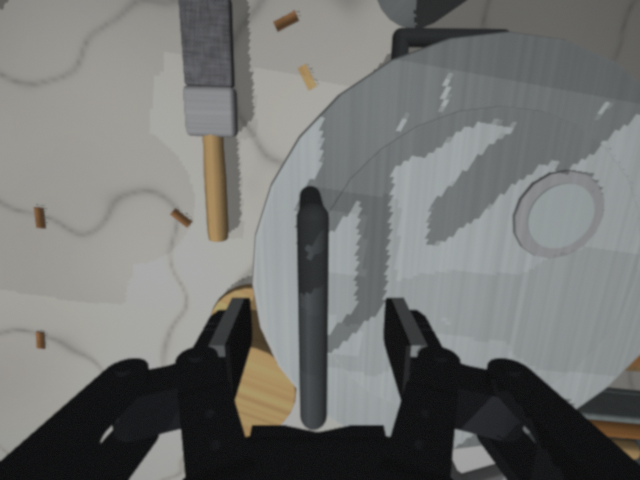

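Bar is well centred (x≈313 against 318); lower 9 mm and close.

Request:
move_arm(motion=[[[0.04,0,-0.008,0,-0.3],[0.025,0,0,0,-0.3],[0,0,0,0,0.5],[0,0,0,0,1],[0,0,0,0,1],[0,0,0,0,1],[0,0,0,0,1],[0,0,0,0,1],[0,0,0,0,1],[0,0,0,0,1]]], force=60)

```text
t: 11.28
tool_pos: [0.4868, 0.0186, 0.2221]
tcp_rot: [0.723, -0.059, 0.687, 0.051]
wrist_force: [-0.4, -0.4, -1.4]
opening: 0.0099
```

```bash
python3 - <<'E'
from h import *
import cv2,pickle
toward([.487,.019,.224],.155)
im=cams.read_camera("wrist");cv2.imwrite("pics/w11.png",im)
E
```

```text
t 11.28 pos [0.4868 0.0186 0.2221] yawz 0.156 tilt [ 0.051 -0.007 -0.999] q6 [-0.102  0.21   1.826 -0.002  1.054 -0.256] open 0.0099 F [-0.4 -0.4 -1.4] T [-0.01  0.03  0.03]
axes y [-0.154  0.988 -0.015] z [0.987 0.155 0.049]
shift m [-0.0019  0.0003  0.0003] units [-0.01   0.002  0.002]
turn -3.141 rows -39.26
turn 0.001 rows 0.01
turn 3.142 rows 39.28
```

View pics/w11.png

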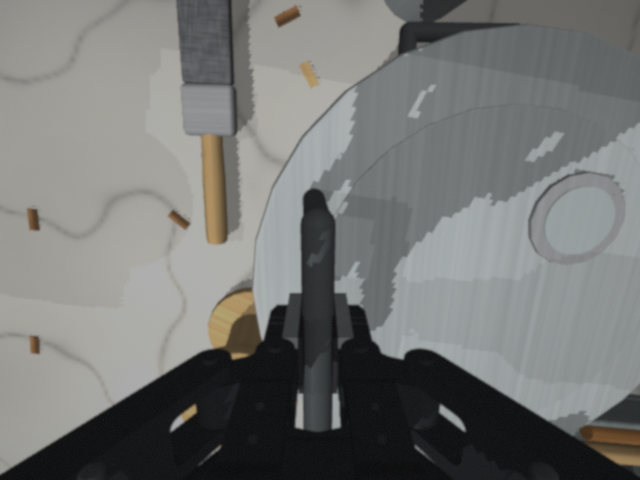

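Firmly gripped on the middle of the bar. Now a gentle lift.

Request:
move_arm(motion=[[[-0.015,0,0.004,0,1],[-0.015,0,0.004,0,1],[-0.015,0,0.004,0,1]]])

```text
t: 11.58
tool_pos: [0.488, 0.0188, 0.227]
tcp_rot: [0.721, -0.059, 0.688, 0.051]
wrist_force: [6.6, -1.7, -20.4]
opening: 0.0097
```

```bash
python3 - <<'E'
from h import *
toward([.487,.019,.224],.155)
E
```

```text
t 11.58 pos [0.488  0.0188 0.227 ] yawz 0.155 tilt [ 0.047 -0.007 -0.999] q6 [-0.101  0.207  1.815 -0.003  1.071 -0.255] open 0.0097 F [  6.6  -1.7 -20.4] T [-0.12 -0.66  0.01]
axes y [-0.154  0.988 -0.015] z [0.987 0.155 0.046]
shift m [ 0.003   0.0004 -0.0011] units [ 0.015  0.002 -0.005]
turn -3.141 rows -39.27
turn 0.0 rows 0.0
turn 3.142 rows 39.27
```

Request:
move_arm(motion=[[[-0.015,0,0.003,0,1],[-0.015,0,0.003,0,1],[-0.015,0,0.003,0,1]]])

```text
t: 11.83
tool_pos: [0.4891, 0.019, 0.2309]
tcp_rot: [0.72, -0.058, 0.69, 0.051]
wrist_force: [7.1, -1.2, -19.8]
opening: 0.0098
```

Request:
move_arm(motion=[[[-0.015,0,0.003,0,1],[-0.015,0,0.003,0,1],[-0.015,0,0.003,0,1]]])

```text
t: 12.08
tool_pos: [0.4901, 0.0191, 0.2345]
tcp_rot: [0.718, -0.058, 0.692, 0.051]
wrist_force: [7.7, -1.1, -19.1]
opening: 0.0099
```

Request:
move_arm(motion=[[[-0.015,0,0.004,0,1],[-0.015,0,0.004,0,1],[-0.015,0,0.004,0,1]]])

```text
t: 12.33
tool_pos: [0.4913, 0.0193, 0.2382]
tcp_rot: [0.716, -0.058, 0.694, 0.051]
wrist_force: [6.0, -0.6, -18.3]
opening: 0.01
```

Request:
move_arm(motion=[[[-0.015,0,0.004,0,1],[-0.012,0,0.004,0,1],[-0.012,0,0.004,0,1]]])

```text
t: 12.58
tool_pos: [0.4923, 0.0195, 0.241]
tcp_rot: [0.714, -0.058, 0.696, 0.051]
wrist_force: [4.6, -0.7, -15.9]
opening: 0.0099
```

```bash
python3 - <<'E'
from h import *
import cv2
toward([.494,.019,.252],.155)
im=cams.read_camera("scene")[170:330,260:440];cv2.imwrite("pics/s12.png",cv2.resize(im,None,fx=3.6,fy=3.6))
E
```

```text
t 12.58 pos [0.4923 0.0195 0.241 ] yawz 0.155 tilt [ 0.025 -0.007 -1.   ] q6 [-0.098  0.208  1.773 -0.005  1.135 -0.25 ] open 0.0099 F [  4.6  -0.7 -15.9] T [-0.21 -0.34  0.04]
axes y [-0.154  0.988 -0.011] z [0.988 0.154 0.024]
shift m [-0.011  -0.0008  0.0019] units [-0.055 -0.004  0.009]
turn -3.142 rows -39.27
turn -0.0 rows -0.0
turn 3.141 rows 39.27
```

View pics/s12.png

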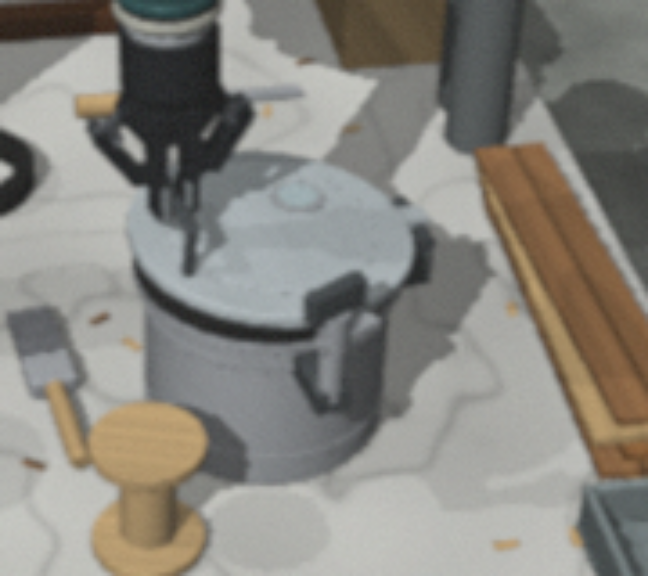

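The lid is open with a dark gap at its rim (≈19 mm by the TCP's rise), and the clamp stays off.

Request:
move_arm(motion=[[[-0.014,0,0.004,0,1],[-0.014,0,0.004,0,1],[-0.014,0,0.004,0,1]]])

```text
t: 12.88
tool_pos: [0.4938, 0.0197, 0.2452]
tcp_rot: [0.712, -0.058, 0.698, 0.052]
wrist_force: [5.0, -1.9, -15.4]
opening: 0.01
```

Request:
move_arm(motion=[[[-0.012,0,0.004,0,1],[-0.012,0,0.004,0,1],[-0.01,0,0.003,0,1]]])

```text
t: 13.13
tool_pos: [0.4952, 0.0199, 0.2493]
tcp_rot: [0.71, -0.058, 0.7, 0.052]
wrist_force: [2.8, 0.1, -9.4]
opening: 0.0101
```

Request:
move_arm(motion=[[[-0.01,0,0.003,0,1],[-0.008,0,0.002,0,1],[-0.004,0,0.001,0,1],[-0.003,0,0,0,1]]])

```text
t: 13.47
tool_pos: [0.4973, 0.0202, 0.2547]
tcp_rot: [0.711, -0.057, 0.699, 0.052]
wrist_force: [3.9, -0.7, -9.3]
opening: 0.0099
```

```bash
python3 - <<'E'
from h import *
import cv2
for i in range(4):
    im=cams.read_camera("wrist"); s=robot.state();print(s["t"],s["tool_pos"].round(5),s["wrist_force"].round(1),s["opening"])
a=cams.read_camera("scene")[170:330,260:440];cv2.imwrite("pics/s13.png",cv2.resize(a,None,fx=3.6,fy=3.6))
cv2.imwrite("pics/w13.png",im)
toward([.494,.019,.252],.155)
E
```

```text
13.5167 [0.49738 0.02017 0.25491] [ 4.6 -0.6 -8.5] 0.009747762337053463
13.5667 [0.49735 0.02018 0.25484] [ 3.8 -0.2 -8.1] 0.010064985652969633
13.6167 [0.49737 0.02018 0.25479] [ 4.3 -0.2 -7.8] 0.01012206458625393
13.6667 [0.49732 0.02017 0.25471] [ 4.3  0.2 -9.1] 0.010179567743564015
t 13.72 pos [0.4973 0.0201 0.2547] yawz 0.154 tilt [ 0.017 -0.007 -1.   ] q6 [-0.095  0.205  1.739 -0.006  1.18  -0.247] open 0.0101 F [ 3.5 -0.4 -9.9] T [-0.03 -0.52 -0.02]
axes y [-0.154  0.988 -0.009] z [0.988 0.154 0.016]
shift m [ 0.0026 -0.0006 -0.0035] units [ 0.013 -0.003 -0.017]
turn -3.142 rows -39.28
turn -0.001 rows -0.01
turn 3.141 rows 39.26
```

View pics/s13.png

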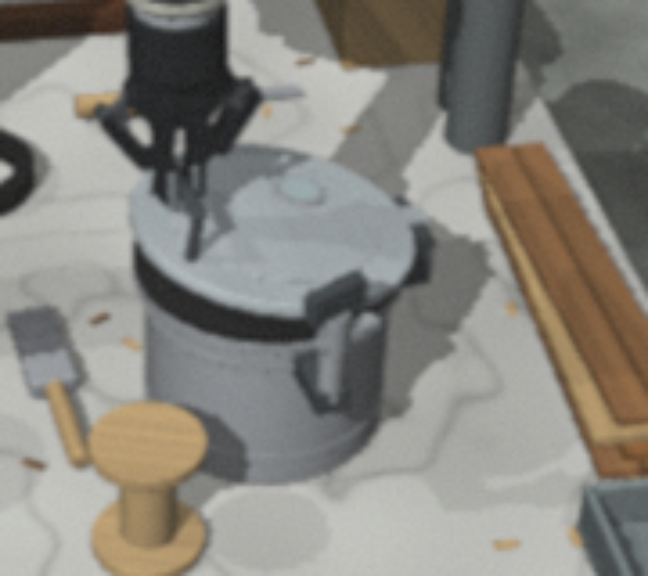

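View pics/w13.png

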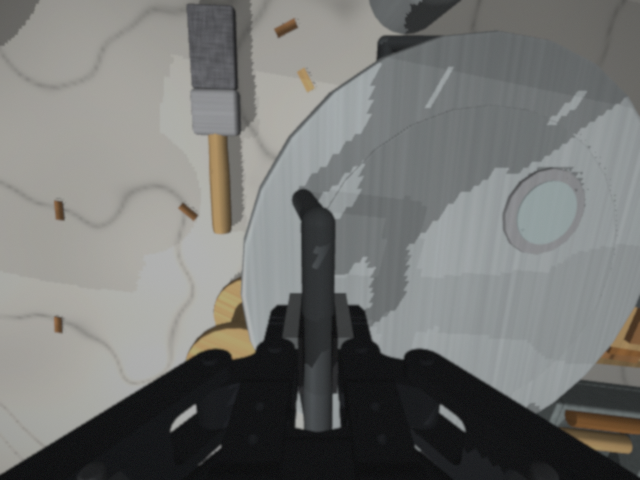

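Scene check: the foot of the handle's near post moved from row ≈251 to ≈241. That is about 32 mm of rise and agrees with the TCP's 32.6 mm (≈0.155 rad). The lid is still, so I'm handing in.

```bash
python3 - <<'E'
from workcell import ticket
print(ticket.job_done())
E
```

```text
the job is handed in; nothing more can be done
None
```

The clamp is off and the lid is held still by its handle, about 3 cm open. I handed the job in at about 13.7 s; no verdict was reported.

- **Clamp:** My first grip on the bar was too shallow, so I reopened and took it lower. I then turned it clockwise about 1.3 rad, until the torque rose to 0.63 N·m at the end stop. In later pictures the arm is clear of the lid.
- **Lid:** I gripped the middle of the bar and pulled up in small steps of 2–3 mm. The pull peaked at about 20 N and eased as the seal let go. The lid never came near its stop.
- **Last checks:** The hand had risen 32.6 mm, which is about 0.155 rad. The rise measured in the scene picture was about 32 mm, so the two agree. The lid was still apart from about 1 mm/s of sag.
- **Disagreements:** The pull at the end was 8–10 N, more than the 4–6 N your text gives for 0.15 rad. The finger opening also read 10 mm on the 12 mm handle bar and 12–20 mm on the 14 mm clamp bar. The pictures showed both bars properly gripped.
- **Bystanders:** The spool and brush stood where they were. I checked the others only by eye in the pictures and did not measure them, but nothing touched them.

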